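Peg up a jewellery display stand and hold its back board square

TASK

Finish assembling the small jewellery stand on the black mat: drop the two wooden ring pegs from the drying block into the two holes in the base board, one peg in each, fully home. Then stand the try square on the base board and push it into the corner until its stock sits flat on the base and its blade lies flush along the back board, which brings the leaning back board upright. Finish while still gripping the square and pressing it there, as if someone else were about to tighten the pivot screws, and leave the other things on the table where they are.

Things in the scene. Friction and masses are not known exactly. Their poses are not given: they have to be found in the camera images.
- base_board: Oak base board of the stand, 190 (x) x 170 (y) x 22 thick, stuck down on a 3 mm black grip mat; it does not shift. Origin: centre of its underside, 3 mm above the table; its top is 25 mm above the table. Its +x points from the open front edge to the back board, which stands across it along y: when upright, its inner face is the plane x = +70 mm.
- base_board_hole0 (a point): Centre of the mouth (on the top face) of one peg hole, at (-30, -55, 22) mm on the base board; hole 14.5 mm diameter, 18 mm deep, lightly chamfered.
- base_board_hole1 (a point): The same for the other peg hole, at (-30, +55, 22) mm on the base board.
- back_board: Dark back board 12 thick x 160 wide x 82.5 tall across the base, its ends in brass brackets on two stiff pivot screws: it stays where put and turns at 2 to 3 N at the blade top. Origin on the pivot axis, at (76, 0, 28) mm on the base board, 6 mm behind its inner face; z up the board, top edge at +78 mm. Starts leaning 4 to 9 degrees inwards (to the base's -x).
- back_board_top (a point): Middle of the top edge of the back board's inner face, 84 mm above the base when upright. Two brass hooks stand 12 mm out of the inner face 62 mm either side of the middle, 12 to 20 mm below the top edge.
- square: Small try square, 180 g, standing on its stock, blade up. Wooden stock with brass sole: 80 long (x) x 20 thick (y) x 30 tall. Steel blade 25 wide (x) x 4 thick (y), up to 78 mm above the sole, at the +x end, its outer edge flush with the stock's +x end face. Origin: centre of the sole; x along the stock to the blade end, z up.
- square_heel (a point): Outer corner of the square: bottom of the stock's +x end face, at (40, 0, 0) mm on the square. It goes right into the corner of base and back board.
- square_blade_top (a point): Top of the blade's outer edge, at (40, 0, 78) mm on the square.
- square_stock (a point): Where to grip the stock across its 20 mm thickness, clear of the blade, at (-12, 0, 22) mm on the square.
- drying_block: Plywood block 50 (x) x 150 (y) x 25 tall with three 14.5 mm holes in a row along its y, at -50, 0 and +50 mm; fixed. Origin: centre of its underside. The two pegs stand in its outer holes; the middle one is empty.
- peg_light: Light wooden ring peg, 30 g: 16 mm round shaft above a 24 mm collar, tenon below. Origin on its axis at the collar's underside, z up; collar 0 to 6 mm, straight shaft 6 to 46, domed top to 52; chamfered 12 mm tenon down to -16. Fully home, the collar sits on the board. Starts upright in the drying block, collar on its top.
- peg_dark: The same ring peg in dark wood; either peg may go in either hole.
- pliers_black: Loose round-nose pliers with black handles, 145 long, lying flat, 11 tall; origin at the rivet, nose to +x. Bystander.
- pliers_brown: Loose short-nose pliers with brown handles, 135 long, lying flat, 11 tall; origin at the rivet, nose to +x. Bystander.
- bracelet: Bead bracelet, 77 across, 11 tall, lying flat; origin at its centre. Bystander.
- stone_green: Pale green turquoise stone, 23 across, 8.5 tall; origin under its centre. Bystander.
- stone_blue: Blue-green turquoise stone, 23 across, 8.5 tall; origin under its centre. Bystander.
- glue_bottle: White bottle with an orange cap, 44 across, 120 tall, standing; origin under its centre. Bystander.
- bead_jar: Clear jar of beads with a white lid, 62 across, 69 tall; origin under its centre. Bystander.

How it is judged:
On the way, in this order (a step that is already met when the one before it is completed fails the run):
1. both ring pegs stand fully home in the base board, one in each hole ((horizontal distance between peg_light and base_board_hole0 below 0.003 m or horizontal distance between peg_light and base_board_hole1 below 0.003 m) and z of peg_light in the frame of base_board between 0.0195 and 0.0245 m and angle between each of peg_light, peg_dark's own z axis and vertical below 0.07 rad and (horizontal distance between peg_dark and base_board_hole0 below 0.003 m or horizontal distance between peg_dark and base_board_hole1 below 0.003 m) and z of peg_dark in the frame of base_board between 0.0195 and 0.0245 m and horizontal distance between peg_light and peg_dark above 0.08 m), for 0.3 s.
2. the gripped square touches base and back board and the back board is upright (contact force between square and back_board above 1 N and contact force between square and base_board above 1 N and contact force between the fingers and square above 2 N and x of square_heel in the frame of base_board between 0.067 and 0.073 m and y of square_heel in the frame of base_board between -0.07 and 0.07 m and z of square_heel in the frame of base_board between 0.0195 and 0.0245 m and angle between square's own z axis and vertical below 0.03 rad and angle between the x axis of square and the x axis of base_board, either way round below 0.05 rad and angle between back_board's own z axis and vertical below 0.025 rad and linear speed of square below 0.01 m/s), for 0.3 s.
At the end, for the whole second after the job is handed in: Each peg in its own hole, collar down within 2.5 mm, 3 mm off centre, 4 deg upright; the gripped square (over 2 N) presses base and back board (over 1 N each), heel within 3 mm of the corner, 70 mm of the middle, upright to 1.7 deg, in line to 2.9 deg; back board upright to 1.4 deg; still (all of step 1 and all of step 2); the arm keeps its last pose, push and grip.
It fails at once if a bystander is shifted by more than 30 mm (distance of any of pliers_black, pliers_brown, bracelet, stone_green, stone_blue, glue_bottle, bead_jar from where it was at the start of the episode above 0.03 m).
It also fails if it takes over 72 s, if anything falls off the work surface, if the arm or the gripper's body presses on something with over 40 N, if the wrist force passes 120 N, or if a joint passes its speed limit or range.

ROBOT

A 6-joint arm with a two-finger parallel gripper is mounted at the origin on the work surface. World frame = base frame: x ahead of the robot, y to its left, z up, the work surface at z = 0. Lengths are in m, angles in rad, forces in N, time in s.
With the tool pointing down it reaches from about 0.35 to 0.975 m from the base axis. Payload 4.9 kg.
Tool frame: the origin (TCP) lies at the very end of the fingers, on their centre line; the grasp point (between the pads) lies 19 mm behind it; z points along the fingers, y is the line along which they close (so a half turn about z gives the same grasp; the last joint's range is limited). The gripper opens to 85 mm and grips with 20 to 120 N. Pads are 22 mm wide; open, the fingers measure 114 mm over their backs; the gripper's body (76 mm by 85 mm) begins 54 mm behind the grasp point. The pads swing forward as they close: fully open they stand 13 mm farther back than shut.
Start: joints at [-1.404, 0.053, 1.613, -0, 1.476, -0.119], TCP at [0.176, -0.6, 0.231] pointing down, gripper open.
Joint ranges: [-3.01, 3.01], [-1.01, 2.22], [0.06, 2.58], [-1.02, 4.17], [0.09, 2.62], [-3.14, 3.14]. Speed limits (rad/s): [2.57, 2.57, 3.14, 3.14, 3.14, 3.14].

INTERFACE

Orientations are given as [roll, pitch, yaw] about the fixed x, y, z axes, in that order (R = Rz(yaw) Ry(pitch) Rx(roll)).
In Python, from plant import bot gives the robot as it stands.
- The arm moves only by the tool drive_tool, never from a script. Its arguments are lists of equal length, an entry for each row: "travel": the shift along the tool's x, y, z normalised to -1 to 1, where 1 is 0.15 m, a list of three; "rotation": the turn, a rotation vector about the tool's x, y, z normalised to -1 to 1, where 1 is 90 degrees, a list of three; "grip": the gripper's target within -1 to 1 (shut at 1, half-way at 0, fully open at -1). In form: {"travel": [[x, y, z], ...], "rotation": [[rx, ry, rz], ...], "grip": [grip, ...]}. A call has 1 to 20 rows; each row is the pose to reach, as a shift and turn from the pose commanded when the call began, along the tool's axes at that moment; what a row does not reach only later rows make up. A row lasts 1/10 s, in which the tool goes at most 50 mm and 8.59 degrees, less where a joint would pass 70% of its speed; a pose out of reach is approached as far as the arm can. A call with a number of a shift or a turn outside -1 to 1 is refused whole. A call with a gripper value outside its range is refused whole. The fingers move at their own pace and stop on an object; "grip_force" is the grip in N (left out, the last holds). Time passes only in rows, so rows that repeat a pose let the fingers close. It gives the time, the measured TCP pose, the force, the opening and the grip force at its end, in the units of the state.
- bot.get_state(): the state, without advancing time (a new reading comes with each control period).
- bot.grab_frame(name): name is "side" or "top"; returns a dict with "img" (384x512x3 uint8, red, green, blue), "intrinsics" (3x3 intrinsics, pixels), "dist" ([k1, k2, p1, p2, k3] as OpenCV has them; the pictures are not rectified), "T" (4x4, takes a point from camera to world coordinates). Camera axes: x right, y down, z forward; pixel columns grow to the right and rows downward; lengths in m; the calibration is good to about 2 mm. A picture is of the moment at which its call begins. There is no depth.
- bot.close_job(): hands the job in; it is judged then, once.
The state is a dict: "time_s": time; "qpos": joint angles; "qd": joint speeds; "joint_efforts": joint torques, N m; "ee_pos": TCP position; "tool_rot": TCP orientation; "wrist_force": force on the tool from outside, world axes, zero at the start; "ft_torque": the same for the moment, N m; "finger_gap": finger opening in m; "grasp_force": force on a finger pad.
Only numpy, scipy, OpenCV 4.12 (cv2) and the standard library are available. Lean on these libraries where they do the work, as an engineer would, in place of code of your own. Each camera call takes 0.05 s, during which the arm holds its last target. There are 200 camera calls.

## Working session

There is one attempt and no reset: what is moved stays moved. The work goes in short steps, Python scripts to look and compute and a tool call to move; the robot and the scene stay as the last step left them, time stands still between calls to the robot, and variables do not carry over. Pictures are saved under pics/ and viewed, at most 13 in all, crops included, and the job is handed in when it is done.

Besides the shell and the picture viewer there is one more tool, called as name(argument=value, ...) on one line, values as JSON. drive_tool: Moves the arm, as the interface text tells. Scaled input: -1 to 1 covers 0.15 m each way for a shift and 90 degrees each way for a turn. Its arguments: {"type":"object","properties":{"travel":{"type":"array","items":{"type":"array","items":{"type":"number","minimum":-1,"maximum":1}}},"rotation":{"type":"array","items":{"type":"array","items":{"type":"number","minimum":-1,"maximum":1}}},"grip":{"type":"array","items":{"type":"number"}},"grip_force":{"type":"number"}},"required":["travel","rotation","grip"]}

```bash
mkdir -p pics; ls
python3 - <<'E'
from plant import bot
import cv2,pickle
s=bot.get_state(); print({k:s[k] for k in('time_s','ee_pos','tool_rot','finger_gap')})
for n in('top','side'):
    f=bot.grab_frame(n); pickle.dump(f,open(f'{n}0.pkl','wb'))
    cv2.imwrite(f'pics/{n}0.png',cv2.resize(f['img'][:,:,::-1],(800,600),interpolation=cv2.INTER_CUBIC))
    print(n,f['intrinsics'],f['dist'],f['T'])
E
```

```text
pics
{'time_s': 0.0, 'ee_pos': array([ 0.17609411, -0.59903215,  0.23007152]), 'tool_rot': array([-3.13955096e+00, -2.34676185e-04,  2.85768577e-01]), 'finger_gap': 0.08530605996003088}
top [[424.16133522   0.         261.7837199 ]
 [  0.         424.16133522 186.29953624]
 [  0.           0.           1.        ]] [-0.08083278  0.          0.          0.          0.        ] [[-0.00614451 -0.99465171  0.10310296  0.47913447]
 [-0.99987464  0.00761571  0.01388173 -0.05898499]
 [-0.01459268 -0.10300474 -0.99457382  1.07776904]
 [ 0.          0.          0.          1.        ]]
side [[423.54068967   0.         253.05561022]
 [  0.         423.54068967 196.48503516]
 [  0.           0.           1.        ]] [-0.02704758  0.          0.          0.          0.        ] [[-0.97726635 -0.11448974  0.17844489  0.38459784]
 [-0.21184972  0.49406336 -0.84322067  0.87183405]
 [ 0.00837704 -0.86185469 -0.50708611  0.65414808]
 [ 0.          0.          0.          1.        ]]
```

View pics/top0.png

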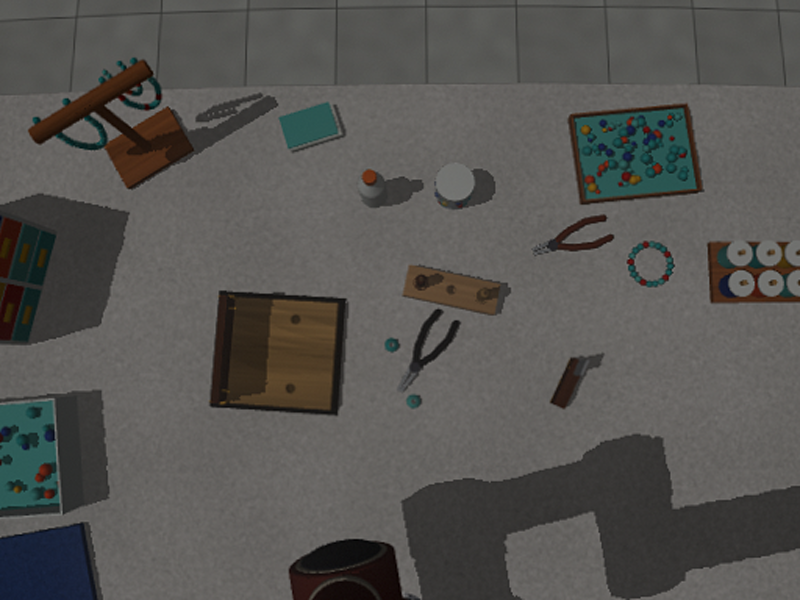

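View pics/side0.png

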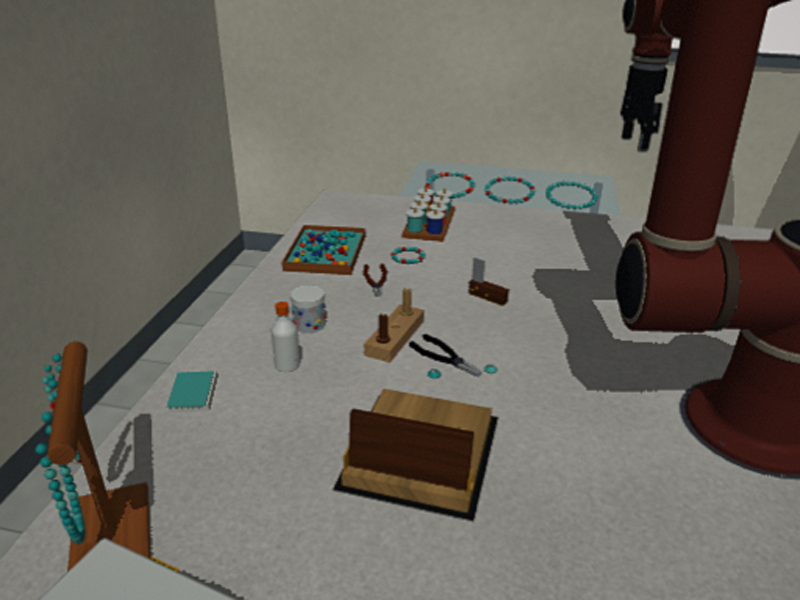

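```bash
cat > h.py <<'E'
import numpy as np,cv2,pickle
from scipy.spatial.transform import Rotation as R
def ray(f,uv):
    p=cv2.undistortPoints(np.array([[uv]],float),f['intrinsics'],f['dist'])[0,0]
    return f['T'][:3,3],f['T'][:3,:3]@np.array([*p,1])
def atz(f,uv,z):
    o,d=ray(f,uv); return o+d*(z-o[2])/d[2]
def proj(f,P):
    Ti=np.linalg.inv(f['T']); 
    return cv2.projectPoints(np.array(P,float).reshape(-1,3),cv2.Rodrigues(Ti[:3,:3])[0],Ti[:3,3],f['intrinsics'],f['dist'])[0].reshape(-1,2)
def crop(f,x0,x1,y0,y1,s):
    c=np.clip((f['img'][y0:y1,x0:x1,::-1]/255.)**.6*255,0,255).astype(np.uint8)
    c=cv2.resize(c,None,fx=s,fy=s,interpolation=cv2.INTER_CUBIC)
    for x in range((x0+9)//10*10,x1,10):
        cv2.line(c,(int((x+.5-x0)*s),0),(int((x+.5-x0)*s),6 if x%50 else 16),(0,255,255),1)
    for y in range((y0+9)//10*10,y1,10):
        cv2.line(c,(0,int((y+.5-y0)*s)),(6 if y%50 else 16,int((y+.5-y0)*s)),(0,255,255),1)
    return c
E
python3 - <<'E'
from h import *
t=pickle.load(open('top0.pkl','rb'));s=pickle.load(open('side0.pkl','rb'))
C=np.zeros((600,800,3),np.uint8)
def put(c,x,y): C[y:y+c.shape[0],x:x+c.shape[1]]=c
put(crop(t,130,390,160,270,3),0,0)
put(crop(s,225,335,155,240,3),0,335); put(crop(s,210,325,245,333,3),340,335)
cv2.imwrite('pics/c1.png',C)
E
```

```text
(no output)
```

View pics/c1.png

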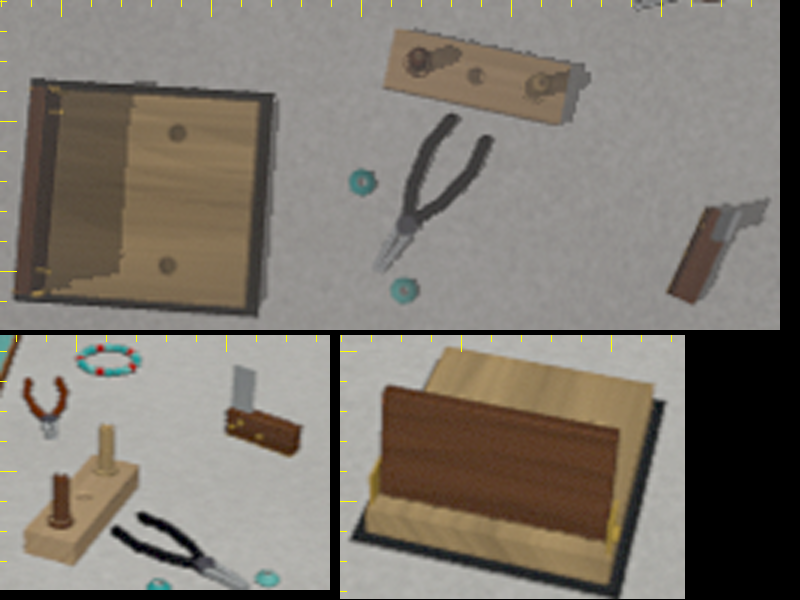

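```bash
cat > fit.py <<'E'
from h import *
from scipy.optimize import least_squares
t=pickle.load(open('top0.pkl','rb'));s=pickle.load(open('side0.pkl','rb'))
T=lambda x,y:(130+x/3-.5,160+y/3-.5)
S1=lambda x,y:(225+x/3-.5,155+(y-335)/3-.5)
S2=lambda x,y:(210+(x-340)/3-.5,245+(y-335)/3-.5)
def fit(name,obs,x0,z0):
    def f(p):
        M=R.from_euler('z',p[2]).as_matrix(); r=[]
        for cam,uv,P in obs: r.append((proj(cam,M@(np.array(P)/1000)+[p[0],p[1],z0])[0]-uv))
        return np.ravel(r)
    o=least_squares(f,x0,loss='soft_l1'); print(name,o.x.round(4),'deg',np.degrees(o.x[2]).round(2)); print(o.fun.reshape(-1,2).round(1).tolist()); return o.x
for n,uv in(('h0',T(178,133)),('h1',T(167,265)),('mid',T(476,76))): print(n,atz(t,uv,.025).round(4))
fit('base',[(t,T(178,133),(-30,-55,22)),(t,T(167,265),(-30,55,22)),(t,T(260,96),(-95,-85,22)),(t,T(246,308),(-95,85,22)),
 (s,S2(447,348),(-95,-85,22)),(s,S2(653,384),(-95,85,22))],[.45,.2,1.57],.003)
fit('block',[(t,T(476,76),(0,0,25)),(t,T(397,30),(25,75,25)),(t,T(385,88),(-25,75,25)),(t,T(562,124),(-25,-75,25)),
 (t,T(418,62),(0,50,52)),(t,T(541,87),(0,-50,52)),(s,S1(62,475),(0,50,52+25)),(s,S1(107,427),(0,-50,77)),(s,S1(138,464),(25,-75,25))],[.55,-.1,-.1],0)
fit('square',[(t,T(668,293),(-40,10,30)),(t,T(692,303),(-40,-10,30)),(t,T(708,207),(40,10,30)),
 (s,S1(227,412),(40,10,30)),(s,S1(300,427),(-40,10,30)),(s,S1(298,455),(-40,10,0)),(s,S1(227,434),(40,10,0)),(s,S1(236,367),(40,2,78)),(s,S1(255,374),(15,2,78))],[.43,-.3,-.3],0)
E
python3 fit.py
```

```text
h0 [0.5456 0.1382 0.025 ]
h1 [0.4366 0.1463 0.025 ]
mid [ 0.5914 -0.1101  0.025 ]
base [0.4936 0.1715 1.5108] deg 86.56
[[-0.0, -0.4], [0.6, -0.2], [-0.7, 1.3], [-0.4, -0.7], [-0.2, -0.7], [0.9, -0.2]]
block [ 0.5905 -0.1115 -0.2171] deg -12.44
[[0.6, 0.4], [-0.4, -0.2], [-0.6, -0.1], [-0.6, 0.4], [0.3, -0.4], [-0.4, -0.2], [0.8, -0.6], [1.1, -1.0], [-13.9, -3.4]]
square [ 0.4413 -0.292  -0.4277] deg -24.51
[[0.7, 1.0], [0.2, 1.0], [0.1, -0.2], [0.3, -0.3], [-1.4, 2.3], [-1.6, 1.5], [-0.4, 0.7], [-0.4, -0.0], [0.4, -0.1]]
```

drive_tool(travel=[[1,-0.9,0],[1,-0.9,0],[1,-0.9,0],[1,-0.9,0],[1,-0.9,0],[1,-0.9,0],[1,-0.9,0],[1,-0.9,0],[1,-0.9,0],[1,-0.9,0]], rotation=[[0,0,-0.773],[0,0,-0.773],[0,0,-0.773],[0,0,-0.773],[0,0,-0.773],[0,0,-0.773],[0,0,-0.773],[0,0,-0.773],[0,0,-0.773],[0,0,-0.773]], grip=[-1,-1,-1,-1,-1,-1,-1,-1,-1,-1])

```text
time_s: 1.1
ee_pos: [0.2819, -0.4276, 0.2309]
tool_rot: [-3.141, -0.001, 1.497]
wrist_force: [-0.2, 0.4, 0.4]
finger_gap: 0.0851
grasp_force: 0.0
```

```bash
cat > go.py <<'E'
# prints the move in tool axes and normalised units: go.py x y z yaw
import sys
from h import *
from plant import bot
s=bot.get_state(); M=R.from_euler('xyz',s['tool_rot']); p=np.array([float(a) for a in sys.argv[1:4]])
G=R.from_euler('xyz',[np.pi,0,float(sys.argv[4])])
print('t',s['time_s'],'pos',s['ee_pos'].round(4),'rpy',s['tool_rot'].round(4),'gap',round(s['finger_gap'],4),'F',s['wrist_force'].round(1),'q',s['qpos'].round(2))
print('travel',(M.inv().apply(p-s['ee_pos'])/.15).round(3),'rot',((M.inv()*G).as_rotvec()/(np.pi/2)).round(4))
E
python3 go.py .58 -.16 .15 1.5
```

```text
t 1.1 pos [ 0.2819 -0.4276  0.2309] rpy [-3.1413e+00 -6.0000e-04  1.4974e+00] gap 0.0851 F [-0.2  0.4  0.4] q [-1.13 -0.22  1.87  0.    1.49 -1.06]
travel [1.925 1.851 0.54 ] rot [-0.0002 -0.0004 -0.0017]
```

drive_tool(travel=[[0.96,0.925,0.2],[0.96,0.925,0.2],[0.96,0.925,0.2],[0.96,0.925,0.2],[0.96,0.925,0.2]], rotation=[[0,0,0],[0,0,0],[0,0,0],[0,0,0],[0,0,0]], grip=[-1,-1,-1,-1,-1])

```text
time_s: 1.6
ee_pos: [0.4331, -0.2899, 0.1999]
tool_rot: [-3.141, -0.003, 1.504]
wrist_force: [-0.9, -0.5, 0.7]
finger_gap: 0.0852
grasp_force: 0.0
```

drive_tool(travel=[[0.96,0.925,0.34],[0.96,0.925,0.34],[0.96,0.925,0.34],[0.96,0.925,0.34],[0.96,0.925,0.34],[0.96,0.925,0.34]], rotation=[[0,0,0],[0,0,0],[0,0,0],[0,0,0],[0,0,0],[0,0,0]], grip=[-1,-1,-1,-1,-1,-1])

```text
time_s: 2.2
ee_pos: [0.5793, -0.1595, 0.1494]
tool_rot: [-3.14, -0.0, 1.501]
wrist_force: [-0.3, -0.4, 0.2]
finger_gap: 0.0849
grasp_force: 0.0
```

```bash
python3 go.py .58 -.16 .036 1.5
python3 - <<'E'
from h import *
from plant import bot
C=np.zeros((600,800,3),np.uint8)
for i,(n,b) in enumerate((('top',(235,335,150,250)),('side',(215,315,140,240)))):
    f=bot.grab_frame(n); pickle.dump(f,open(n+'1.pkl','wb'))
    C[:400,i*400:i*400+400]=crop(f,*b,4)
    print(n,proj(f,[[.58,-.16,.031],[.58,-.16,.077]]))
cv2.imwrite('pics/c2.png',C)
E
```

```text
t 2.2 pos [ 0.5793 -0.1595  0.1494] rpy [-3.1396e+00 -1.0000e-04  1.5005e+00] gap 0.0849 F [-0.3 -0.4  0.2] q [-0.39  0.06  1.74 -0.    1.34 -0.32]
travel [-0.003  0.006  0.756] rot [-0.0012 -0.0001  0.0003]
top [[308.45538475 189.01401729]
 [310.29450861 187.13848261]]
side [[260.83088699 198.18489325]
 [261.11842197 184.19749422]]
```

View pics/c2.png

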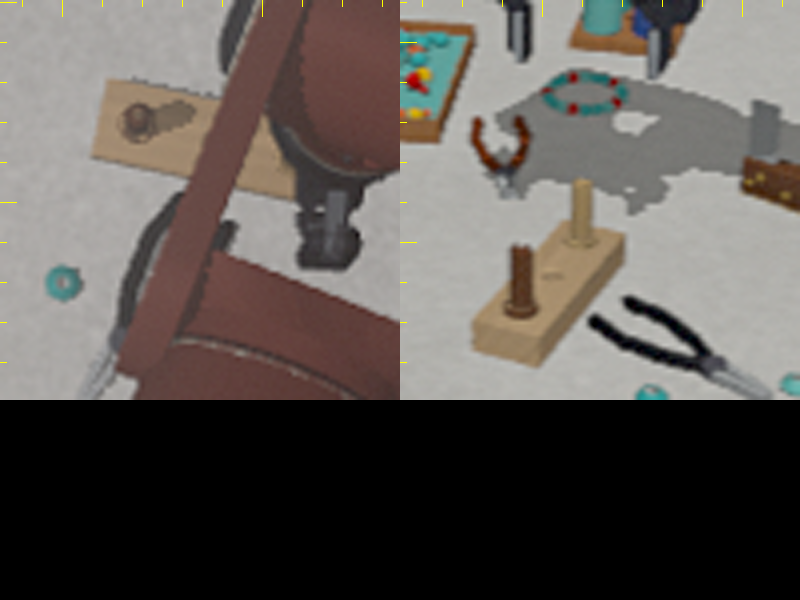

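drive_tool(travel=[[0,0,0.3],[0,0,0.55],[0,0,0.75],[0,0,0.75],[0,0,0.75],[0,0,0.75],[0,0,0.75],[0,0,0.75],[0,0,0.75],[0,0,0.75],[0,0,0.75],[0,0,0.75]], rotation=[[0,0,0],[0,0,0],[0,0,0],[0,0,0],[0,0,0],[0,0,0],[0,0,0],[0,0,0],[0,0,0],[0,0,0],[0,0,0],[0,0,0]], grip=[-1,-1,-1,-1,1,1,1,1,1,1,1,1], grip_force=20)

```text
time_s: 3.5
ee_pos: [0.5801, -0.1605, 0.0391]
tool_rot: [3.14, 0.001, 1.5]
wrist_force: [-0.6, -0.2, 6.3]
finger_gap: 0.0153
grasp_force: 22.1
```

```bash
python3 go.py .58 -.16 .036 1.5
```

```text
t 3.5 pos [ 0.5801 -0.1605  0.0391] rpy [3.1399e+00 7.0000e-04 1.5001e+00] gap 0.0153 F [-0.6 -0.2  6.3] q [-0.39  0.19  1.81 -0.    1.14 -0.32]
travel [ 0.003 -0.001  0.021] rot [0.0011 0.0004 0.0001]
```

drive_tool(travel=[[0,0,-0.02],[0,0,-0.04],[0,0,-0.04],[0,0,-0.04],[0,0,-0.04],[0,0,-0.04],[0,0,-0.04],[0,0,-0.04],[0,0,-0.04],[0,0,-0.04],[0,0,-0.04],[0,0,-0.04],[0,0,-0.04],[0,0,-0.04],[0,0,-0.04],[0,0,-0.04],[0,0,-0.04],[0,0,-0.04],[0,0,-0.04],[0,0,-0.04]], rotation=[[0,0,0],[0,0,0],[0,0,0.05],[0,0,0.1],[0,0,1],[0,0,1],[0,0,1],[0,0,1],[0,0,1],[0,0,1],[0,0,1],[0,0,1],[0,0,1],[0,0,1],[0,0,1],[0,0,1],[0,0,1],[0,0,1],[0,0,1],[0,0,1]], grip=[-0.2,-0.2,-0.2,-0.2,-0.2,-0.2,-0.2,-0.2,-0.2,-0.2,-0.2,-0.2,-0.2,-0.2,-0.2,1,1,1,1,1], grip_force=20)

```text
time_s: 5.5
ee_pos: [0.5792, -0.1602, 0.0438]
tool_rot: [-3.142, 0.0, -0.071]
wrist_force: [0.2, -0.2, -0.2]
finger_gap: 0.0153
grasp_force: 21.6
```

```bash
python3 go.py .5456 .1382 .045 -.07
```

```text
t 5.5 pos [ 0.5792 -0.1602  0.0438] rpy [-3.1415e+00  1.0000e-04 -7.0600e-02] gap 0.0153 F [ 0.2 -0.2 -0.2] q [-0.39  0.18  1.8   0.    1.15  1.25]
travel [-0.364 -1.968 -0.008] rot [-0.      0.     -0.0004]
```

drive_tool(travel=[[0,0,-0.1],[0,0,-0.3],[0,0,-0.6],[-0.55,-0.985,-0.7],[-0.55,-0.985,-0.7],[-0.55,-0.985,-0.7],[-0.55,-0.985,-0.7],[-0.55,-0.985,-0.7],[-0.55,-0.985,-0.7]], rotation=[[0,0,0],[0,0,0],[0,0,0],[0,0,0],[0,0,0],[0,0,0],[0,0,0],[0,0,0],[0,0,0]], grip=[1,1,1,1,1,1,1,1,1], grip_force=40)

```text
time_s: 6.4
ee_pos: [0.5077, -0.0071, 0.1499]
tool_rot: [3.141, -0.002, -0.07]
wrist_force: [-0.8, -0.3, 0.0]
finger_gap: 0.0143
grasp_force: 39.8
```

```bash
python3 go.py .4366 .1463 .065 -.07
```

```text
t 6.4 pos [ 0.5077 -0.0071  0.1499] rpy [ 3.1409e+00 -1.5000e-03 -6.9900e-02] gap 0.0143 F [-0.8 -0.3  0. ] q [-0.16 -0.17  1.96 -0.    1.34  1.48]
travel [-0.545 -0.987  0.564] rot [ 0.0005 -0.001   0.0001]
```

drive_tool(travel=[[-0.545,-0.987,0],[-0.545,-0.987,0],[-0.545,-0.987,0],[-0.545,-0.987,0.3],[-0.545,-0.987,0.46],[-0.545,-0.987,0.46],[-0.545,-0.987,0.46]], rotation=[[0,0,0],[0,0,0],[0,0,0],[0,0,0],[0,0,0],[0,0,0],[0,0,0]], grip=[1,1,1,1,1,1,1])

```text
time_s: 7.1
ee_pos: [0.4371, 0.1457, 0.0803]
tool_rot: [3.141, 0.0, -0.072]
wrist_force: [0.8, -0.1, 0.1]
finger_gap: 0.0146
grasp_force: 39.8
```

```bash
python3 go.py .4366 .1463 .0438 -.07;  python3 - <<'E'
from h import *
from plant import bot
C=np.zeros((600,800,3),np.uint8)
p=bot.get_state()['ee_pos']
for i,(n,b) in enumerate((('top',(130,230,170,270)),('side',(230,330,200,300)))):
    f=bot.grab_frame(n); pickle.dump(f,open(n+'2.pkl','wb'))
    C[:400,i*400:i*400+400]=crop(f,*b,4)
    q=proj(f,[p-[0,0,.0188],p-[0,0,.0348],[.4366,.1463,.025]]);print(n,q,((q-[b[0],b[2]]+.5)*4).round(0).tolist())
cv2.imwrite('pics/c3.png',C[:400])
E
```

```text
t 7.1 pos [0.4371 0.1457 0.0803] rpy [ 3.1413e+00  3.0000e-04 -7.2200e-02] gap 0.0146 F [ 0.8 -0.1  0.1] q [ 0.16 -0.21  2.12 -0.    1.23  1.8 ]
travel [-0.004 -0.004  0.243] rot [ 0.0002  0.0002 -0.0014]
top [[182.47000249 248.22678769]
 [183.78860677 247.95113162]
 [185.18646538 247.82067494]] [[212.0, 315.0], [217.0, 314.0], [223.0, 313.0]]
side [[297.8082915  263.49451706]
 [297.3519722  269.17378408]
 [296.97805473 276.49747773]] [[273.0, 256.0], [271.0, 279.0], [270.0, 308.0]]
```

View pics/c3.png

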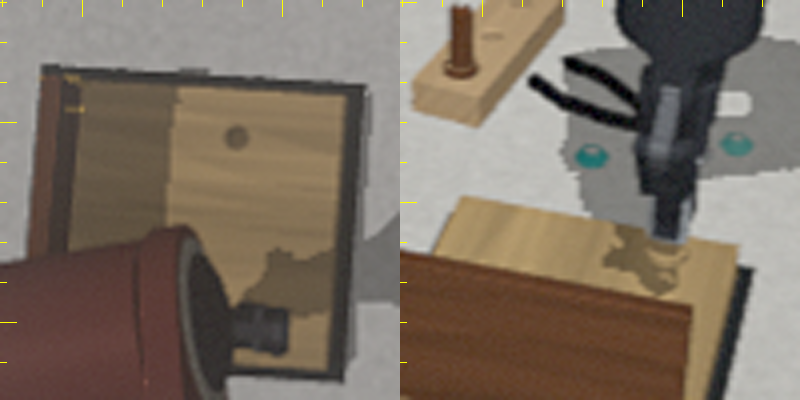

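drive_tool(travel=[[-0.004,-0.004,0.05],[-0.004,-0.004,0.09],[-0.004,-0.004,0.11],[-0.004,-0.004,0.13],[-0.004,-0.004,0.15],[-0.004,-0.004,0.16]], rotation=[[0,0,0],[0,0,0],[0,0,0],[0,0,0],[0,0,0],[0,0,0]], grip=[1,1,1,1,1,1])

```text
time_s: 7.8
ee_pos: [0.4355, 0.147, 0.0554]
tool_rot: [3.141, 0.001, -0.071]
wrist_force: [-0.4, -0.4, 0.1]
finger_gap: 0.015
grasp_force: 39.8
```

drive_tool(travel=[[0,0,0.02],[0,0,0.04],[0,0,0.055],[0,0,0.065],[0,0,0.075],[0,0,0.08],[0,0,0.08]], rotation=[[0,0,0],[0,0,0],[0,0,0],[0,0,0],[0,0,0],[0,0,0],[0,0,0]], grip=[1,1,1,1,1,1,1])

```text
time_s: 8.5
ee_pos: [0.4356, 0.147, 0.0437]
tool_rot: [3.141, 0.0, -0.071]
wrist_force: [-1.4, -2.7, 1.6]
finger_gap: 0.0147
grasp_force: 39.8
```

drive_tool(travel=[[0,0,0],[0,0,0],[0,0,0],[0,0,-0.2],[0,0,-0.5],[0,0,-0.8],[0,0,-0.8]], rotation=[[0,0,0],[0,0,0],[0,0,0],[0,0,0],[0,0,0],[0,0,0],[0,0,0]], grip=[-0.2,-0.2,-0.2,-0.2,-0.2,-0.2,-0.2])

```text
time_s: 9.2
ee_pos: [0.4403, 0.1482, 0.1718]
tool_rot: [-3.138, -0.014, -0.071]
wrist_force: [0.6, 0.3, -0.1]
finger_gap: 0.0511
grasp_force: 0.0
```

```bash
python3 go.py .6005 -.0625 .0438 -.07
```

```text
t 9.2 pos [0.4403 0.1482 0.1718] rpy [-3.1377 -0.014  -0.0706] gap 0.0511 F [ 0.6  0.3 -0.1] q [ 0.16 -0.32  2.05  0.    1.4   1.81]
travel [1.152 1.329 0.865] rot [-0.0025 -0.0089 -0.0004]
```

drive_tool(travel=[[0.6,0.66,0],[0.6,0.66,0],[0.6,0.66,0],[0.6,0.66,0],[0.6,0.66,0]], rotation=[[0,0,0],[0,0,0],[0,0,0],[0,0,0],[0,0,0]], grip=[-0.2,-0.2,-0.2,-0.2,-0.2])

```text
time_s: 9.7
ee_pos: [0.5183, 0.0419, 0.163]
tool_rot: [-3.141, 0.002, -0.072]
wrist_force: [-0.3, 0.1, -0.5]
finger_gap: 0.0512
grasp_force: 0.0
```

```bash
python3 go.py .6005 -.0625 .0438 -.07
```

```text
t 9.7 pos [0.5183 0.0419 0.163 ] rpy [-3.1409e+00  1.5000e-03 -7.2100e-02] gap 0.0512 F [-0.3  0.1 -0.5] q [-0.06 -0.15  1.92  0.    1.37  1.58]
travel [0.598 0.655 0.793] rot [-0.0005  0.001  -0.0014]
```

drive_tool(travel=[[0.598,0.655,0],[0.598,0.655,0],[0.598,0.655,0],[0.598,0.655,0.1],[0.598,0.655,0.4],[0.598,0.655,0.65],[0.598,0.655,0.79],[0.598,0.655,0.79],[0.598,0.655,0.79],[0.598,0.655,0.79],[0.598,0.655,0.79],[0.598,0.655,0.79],[0.598,0.655,0.79]], rotation=[[0,0,0],[0,0,0],[0,0,0],[0,0,0],[0,0,0],[0,0,0],[0,0,0],[0,0,0],[0,0,0],[0,0,0],[0,0,0],[0,0,0],[0,0,0]], grip=[-0.2,-0.2,-0.2,-0.2,-0.2,-0.2,-0.2,-0.2,1,1,1,1,1], grip_force=20)

```text
time_s: 11.0
ee_pos: [0.6026, -0.0623, 0.0477]
tool_rot: [-3.141, -0.004, -0.071]
wrist_force: [-0.6, 0.9, 6.5]
finger_gap: 0.0148
grasp_force: 22.0
```

drive_tool(travel=[[0,0,0],[0,0,0],[0,0,0],[0,0,0],[0,0,0],[0,0,0],[0,0,0],[0,0,0],[0,0,0],[0,0,0],[0,0,0],[0,0,0],[0,0,0],[0,0,0],[0,0,0],[0,0,0],[0,0,0],[0,0,0],[0,0,0],[0,0,0]], rotation=[[0,0,0],[0,0,0],[0,0,-0.05],[0,0,-0.1],[0,0,-1],[0,0,-1],[0,0,-1],[0,0,-1],[0,0,-1],[0,0,-1],[0,0,-1],[0,0,-1],[0,0,-1],[0,0,-1],[0,0,-1],[0,0,-1],[0,0,-1],[0,0,-1],[0,0,-1],[0,0,-1]], grip=[-0.2,-0.2,-0.2,-0.2,-0.2,-0.2,-0.2,-0.2,-0.2,-0.2,-0.2,-0.2,-0.2,-0.2,-0.2,1,1,1,1,1])

```text
time_s: 13.0
ee_pos: [0.6013, -0.0624, 0.0453]
tool_rot: [3.141, 0.0, 1.5]
wrist_force: [1.5, -0.4, -0.7]
finger_gap: 0.0153
grasp_force: 21.3
```

```bash
python3 go.py .5446 .1382 .0438 1.5
```

```text
t 13.0 pos [ 0.6013 -0.0624  0.0453] rpy [3.1410e+00 1.0000e-04 1.4998e+00] gap 0.0153 F [ 1.5 -0.4 -0.7] q [-0.23  0.19  1.8   0.    1.16 -0.16]
travel [ 1.307 -0.472  0.01 ] rot [ 0.0004  0.     -0.0001]
```

drive_tool(travel=[[0,0,-0.1],[0,0,-0.3],[0,0,-0.45],[0.9,-0.33,-0.45],[0.9,-0.33,-0.45],[0.9,-0.33,-0.45],[0.9,-0.33,-0.45],[0.9,-0.33,-0.45]], rotation=[[0,0,0],[0,0,0],[0,0,0],[0,0,0],[0,0,0],[0,0,0],[0,0,0],[0,0,0]], grip=[1,1,1,1,1,1,1,1], grip_force=40)

```text
time_s: 13.8
ee_pos: [0.5608, 0.0766, 0.113]
tool_rot: [-3.141, 0.001, 1.502]
wrist_force: [0.3, 0.0, -0.1]
finger_gap: 0.0145
grasp_force: 40.7
```

```bash
python3 go.py .5446 .1382 .0453 1.5
```

```text
t 13.8 pos [0.5608 0.0766 0.113 ] rpy [-3.1414e+00  5.0000e-04  1.5021e+00] gap 0.0145 F [ 0.3  0.  -0.1] q [ 0.    0.02  1.85 -0.    1.27  0.07]
travel [ 0.403 -0.136  0.451] rot [-0.0001  0.0003  0.0013]
```

drive_tool(travel=[[0.403,-0.136,0],[0.403,-0.136,0],[0.403,-0.136,0.15],[0.403,-0.136,0.25],[0.403,-0.136,0.28],[0.403,-0.136,0.31],[0.403,-0.136,0.33],[0.403,-0.136,0.35],[0.403,-0.136,0.37],[0.403,-0.136,0.376]], rotation=[[0,0,0],[0,0,0],[0,0,0],[0,0,0],[0,0,0],[0,0,0],[0,0,0],[0,0,0],[0,0,0],[0,0,0]], grip=[1,1,1,1,1,1,1,1,1,1])

```text
time_s: 14.8
ee_pos: [0.5452, 0.1376, 0.0564]
tool_rot: [3.142, -0.0, 1.5]
wrist_force: [-0.4, -1.0, -0.0]
finger_gap: 0.0147
grasp_force: 40.7
```

drive_tool(travel=[[0,0,0.02],[0,0,0.04],[0,0,0.055],[0,0,0.065],[0,0,0.073],[0,0,0.078],[0,0,0.078]], rotation=[[0,0,0],[0,0,0],[0,0,0],[0,0,0],[0,0,0],[0,0,0],[0,0,0]], grip=[1,1,1,1,1,1,1])

```text
time_s: 15.5
ee_pos: [0.5453, 0.1377, 0.0451]
tool_rot: [-3.142, -0.0, 1.5]
wrist_force: [-2.3, 0.2, 2.8]
finger_gap: 0.0145
grasp_force: 40.8
```

drive_tool(travel=[[0,0,0],[0,0,0],[0,0,0],[0,0,-0.2],[0,0,-0.5],[-0.5,-0.2,-0.7],[-1,-0.3,-0.7],[-1,-0.3,-0.7],[-1,-0.3,-0.7],[-1,-0.3,-0.7],[-1,-0.3,-0.7],[-1,-0.3,-0.7],[-1,-0.3,-0.7]], rotation=[[0,0,0],[0,0,0],[0,0,0],[0,0,0],[0,0,0],[0,0,0.05],[0,0,0.6],[0,0,0.6],[0,0,0.6],[0,0,0.6],[0,0,0.6],[0,0,0.6],[0,0,0.6]], grip=[-0.2,-0.2,-0.2,-0.2,-0.2,-0.2,-0.2,-0.2,-0.2,-0.2,-0.2,-0.2,-0.2])

```text
time_s: 16.8
ee_pos: [0.4896, -0.009, 0.1497]
tool_rot: [3.141, -0.0, 0.558]
wrist_force: [-0.2, 0.1, 0.4]
finger_gap: 0.0511
grasp_force: 0.0
```

```bash
python3 go.py .4185 -.282 .1 -.428
python3 - <<'E'
from h import *
from plant import bot
C=np.zeros((400,800,3),np.uint8)
for i,(n,b) in enumerate((('top',(130,230,170,270)),('side',(230,330,180,280)))):
    f=bot.grab_frame(n); pickle.dump(f,open(n+'3.pkl','wb'))
    C[:400,i*400:i*400+400]=crop(f,*b,4)
cv2.imwrite('pics/c4.png',C)
E
```

```text
t 16.8 pos [ 0.4896 -0.009   0.1497] rpy [ 3.1415e+00 -1.0000e-04  5.5760e-01] gap 0.0511 F [-0.2  0.1  0.4] q [-0.17 -0.21  2.    0.    1.35  0.84]
travel [-1.365  1.294  0.331] rot [ 0.000e+00 -1.000e-04  6.274e-01]
```

View pics/c4.png

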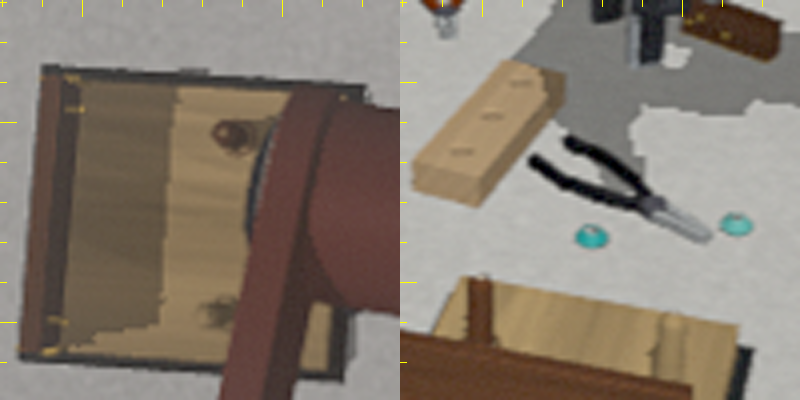

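drive_tool(travel=[[-0.7,0.65,0],[-0.7,0.65,0],[-0.7,0.65,0],[-0.7,0.65,0],[-0.7,0.65,0],[-0.7,0.65,0],[-0.7,0.65,0],[-0.7,0.65,0],[-0.7,0.65,0]], rotation=[[0,0,0.6274],[0,0,0.6274],[0,0,0.6274],[0,0,0.6274],[0,0,0.6274],[0,0,0.6274],[0,0,0.6274],[0,0,0.6274],[0,0,0.6274]], grip=[-0.2,-0.2,-0.2,-0.2,-0.2,-0.2,-0.2,-0.2,-0.2])

```text
time_s: 17.8
ee_pos: [0.4522, -0.1471, 0.1497]
tool_rot: [-3.142, 0.0, -0.425]
wrist_force: [-0.9, 0.4, -0.7]
finger_gap: 0.0513
grasp_force: 0.0
```

```bash
python3 go.py .4185 -.282 .1 -.428
python3 - <<'E'
from h import *
from plant import bot
f=bot.grab_frame('top'); g=bot.grab_frame('side')
C=np.zeros((400,800,3),np.uint8)
C[:,:400]=crop(f,325,405,210,290,5); C[:,400:]=crop(g,280,360,145,225,5)
cv2.imwrite('pics/c5.png',C); pickle.dump(f,open('top4.pkl','wb')); pickle.dump(g,open('side4.pkl','wb'))
M=R.from_euler('z',-.4277).as_matrix()
for c,x0,y0,n in((f,325,210,'t'),(g,280,145,'s')):
  print(n,((proj(c,[M@np.array(P)/1+[.4413,-.292,0] for P in np.array([[-40,10,30],[-40,-10,30],[40,10,30],[40,0,78],[40,10,0],[-40,10,0]])/1000])-[x0,y0]+.5)*5).round(0).tolist())
E
```

```text
t 17.8 pos [ 0.4522 -0.1471  0.1497] rpy [-3.1416  0.     -0.4249] gap 0.0513 F [-0.9  0.4 -0.7] q [-0.47 -0.25  2.03  0.    1.36  1.52]
travel [0.166 0.912 0.331] rot [-0.     0.     0.002]
t [[142.0, 244.0], [179.0, 260.0], [205.0, 94.0], [248.0, 102.0], [192.0, 94.0], [130.0, 240.0]]
s [[218.0, 215.0], [234.0, 202.0], [105.0, 177.0], [118.0, 102.0], [102.0, 219.0], [214.0, 258.0]]
```

View pics/c5.png

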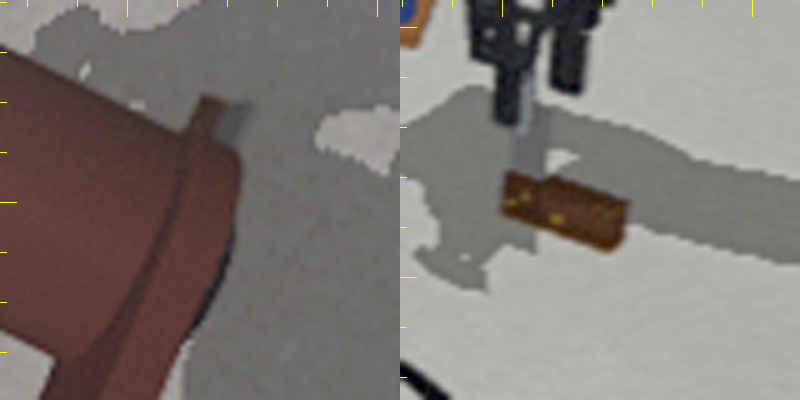

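drive_tool(travel=[[0.18,0.92,0],[0.18,0.92,0],[0.18,0.92,0],[0.18,0.92,0.1],[0.18,0.92,0.4],[0.18,0.92,0.7],[0.18,0.92,0.88],[0.18,0.92,0.95],[0.18,0.92,0.95],[0.18,0.92,0.95],[0.18,0.92,0.95],[0.18,0.92,0.95],[0.18,0.92,0.95],[0.18,0.92,0.95]], rotation=[[0,0,0],[0,0,0],[0,0,0],[0,0,0],[0,0,0],[0,0,0],[0,0,0],[0,0,0],[0,0,0],[0,0,0],[0,0,0],[0,0,0],[0,0,0],[0,0,0]], grip=[-0.2,-0.2,-0.2,-0.2,-0.2,-0.2,-0.2,-0.2,-0.2,1,1,1,1,1], grip_force=40)

```text
time_s: 19.3
ee_pos: [0.421, -0.2852, 0.0096]
tool_rot: [3.14, -0.004, -0.428]
wrist_force: [-0.7, -0.4, 6.5]
finger_gap: 0.019
grasp_force: 39.8
```

```bash
python3 go.py .42 -.284 .007 -.428
python3 - <<'E'
from h import *
from plant import bot
f=bot.grab_frame('top'); g=bot.grab_frame('side')
C=np.zeros((400,800,3),np.uint8)
C[:,:400]=crop(f,325,405,210,290,5); C[:,400:]=crop(g,280,360,145,225,5)
cv2.imwrite('pics/c6.png',C); pickle.dump(f,open('top5.pkl','wb')); pickle.dump(g,open('side5.pkl','wb'))
E
```

```text
t 19.3 pos [ 0.421  -0.2852  0.0096] rpy [ 3.1405 -0.0041 -0.4279] gap 0.019 F [-0.7 -0.4  6.5] q [-0.74  0.03  2.04  0.    1.07  1.26]
travel [-0.009 -0.005  0.017] rot [ 0.0007 -0.0026  0.    ]
```

View pics/c6.png

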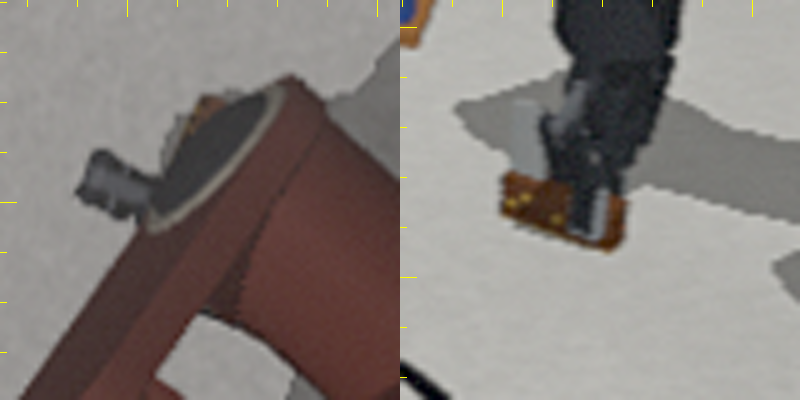

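drive_tool(travel=[[0,0,-0.1],[0,0,-0.3],[0,0,-0.6],[-0.266,-0.905,-0.9],[-0.266,-0.905,-0.9],[-0.266,-0.905,-0.9],[-0.266,-0.905,-0.9],[-0.266,-0.905,-0.9],[-0.266,-0.905,-0.9],[-0.266,-0.905,-0.9],[-0.266,-0.905,-0.9],[-0.266,-0.905,-0.9]], rotation=[[0,0,0],[0,0,0],[0,0,0],[0,0,-0.6],[0,0,-0.6],[0,0,-0.6],[0,0,-0.6],[0,0,-0.6],[0,0,-0.6],[0,0,-0.6],[0,0,-0.6],[0,0,-0.6]], grip=[1,1,1,1,1,1,1,1,1,1,1,1], grip_force=60)

```text
time_s: 20.6
ee_pos: [0.4392, -0.1438, 0.1424]
tool_rot: [3.142, 0.0, 0.513]
wrist_force: [0.9, -0.7, -1.5]
finger_gap: 0.019
grasp_force: 59.1
```

```bash
python3 go.py .4913 .1544 .06 1.497
```

```text
t 20.6 pos [ 0.4392 -0.1438  0.1424] rpy [3.1415 0.     0.5135] gap 0.019 F [ 0.9 -0.7 -1.5] q [-0.48 -0.28  2.07 -0.    1.35  0.58]
travel [ 1.279 -1.561  0.55 ] rot [ 0.      0.     -0.6261]
```

drive_tool(travel=[[0.64,-0.78,0],[0.64,-0.78,0],[0.64,-0.78,0],[0.64,-0.78,0],[0.64,-0.78,0],[0.64,-0.78,0],[0.64,-0.78,0],[0.64,-0.78,0],[0.64,-0.78,0]], rotation=[[0,0,-0.6261],[0,0,-0.6261],[0,0,-0.6261],[0,0,-0.6261],[0,0,-0.6261],[0,0,-0.6261],[0,0,-0.6261],[0,0,-0.6261],[0,0,-0.6261]], grip=[1,1,1,1,1,1,1,1,1])

```text
time_s: 21.5
ee_pos: [0.4654, 0.0052, 0.1423]
tool_rot: [-3.142, 0.0, 1.496]
wrist_force: [0.7, 0.0, -1.5]
finger_gap: 0.0188
grasp_force: 59.2
```

```bash
python3 go.py .4913 .1544 .06 1.497
```

```text
t 21.5 pos [0.4654 0.0052 0.1423] rpy [-3.1416  0.      1.4956] gap 0.0188 F [ 0.7  0.  -1.5] q [-0.15 -0.27  2.06 -0.    1.35 -0.07]
travel [1.005 0.097 0.548] rot [-0.      0.     -0.0009]
```

drive_tool(travel=[[1,0.097,0],[1,0.097,0],[1,0.097,0],[1,0.097,0],[1,0.097,0.25],[1,0.097,0.45],[1,0.097,0.55],[1,0.097,0.55],[1,0.097,0.55]], rotation=[[0,0,0],[0,0,0],[0,0,0],[0,0,0],[0,0,0],[0,0,0],[0,0,0],[0,0,0],[0,0,0]], grip=[1,1,1,1,1,1,1,1,1])

```text
time_s: 22.4
ee_pos: [0.4916, 0.1535, 0.0606]
tool_rot: [3.141, -0.0, 1.497]
wrist_force: [0.7, -0.9, -1.2]
finger_gap: 0.0187
grasp_force: 59.1
```

```bash
python3 go.py .4913 .1544 .0346 1.497
python3 - <<'E'
from h import *
from plant import bot
f=bot.grab_frame('top'); g=bot.grab_frame('side')
C=np.zeros((400,800,3),np.uint8)
C[:,:400]=crop(f,130,230,175,275,4); C[:,400:]=crop(g,220,320,230,330,4)
cv2.imwrite('pics/c7.png',C); pickle.dump(f,open('top6.pkl','wb')); pickle.dump(g,open('side6.pkl','wb'))
E
```

```text
t 22.4 pos [0.4916 0.1535 0.0606] rpy [ 3.1406e+00 -2.0000e-04  1.4969e+00] gap 0.0187 F [ 0.7 -0.9 -1.2] q [ 0.16 -0.04  2.01 -0.    1.17  0.23]
travel [ 0.006 -0.002  0.173] rot [ 0.0006 -0.0001 -0.0001]
```

View pics/c7.png

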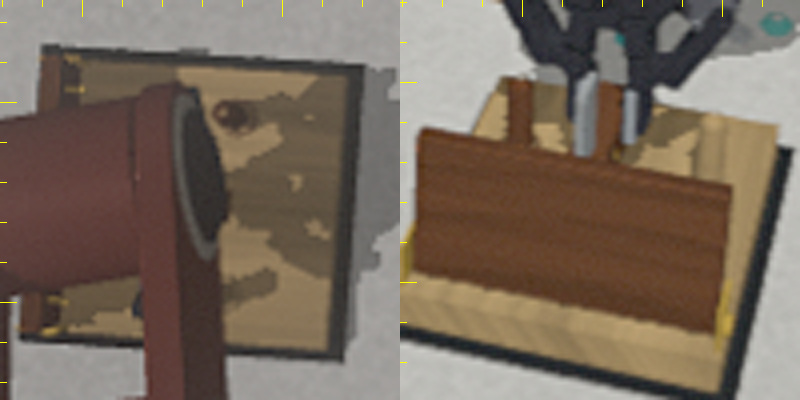

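drive_tool(travel=[[0,0,0.06],[0,0,0.11],[0,0,0.14],[0,0,0.155],[0,0,0.165],[0,0,0.175],[0,0,0.18],[0,0,0.18]], rotation=[[0,0,0],[0,0,0],[0,0,0],[0,0,0],[0,0,0],[0,0,0],[0,0,0],[0,0,0]], grip=[1,1,1,1,1,1,1,1])

```text
time_s: 23.3
ee_pos: [0.4912, 0.1538, 0.0347]
tool_rot: [-3.141, 0.0, 1.499]
wrist_force: [-6.0, -1.4, 10.9]
finger_gap: 0.0188
grasp_force: 60.7
```

drive_tool(travel=[[0.02,0,-0.003],[0.04,0,-0.003],[0.055,0,-0.003],[0.07,0,-0.003],[0.085,0,-0.003],[0.1,0,-0.003],[0.11,0,-0.003],[0.12,0,-0.003],[0.13,0,-0.003],[0.14,0,-0.003],[0.14,0,-0.003]], rotation=[[0,0,0],[0,0,0],[0,0,0],[0,0,0],[0,0,0],[0,0,0],[0,0,0],[0,0,0],[0,0,0],[0,0,0],[0,0,0]], grip=[1,1,1,1,1,1,1,1,1,1,1])

```text
time_s: 24.4
ee_pos: [0.4941, 0.1742, 0.0347]
tool_rot: [3.138, 0.001, 1.498]
wrist_force: [-0.7, -4.9, 5.7]
finger_gap: 0.0191
grasp_force: 60.2
```

```bash
python3 go.py .4931 .1793 .0346 1.497
```

```text
t 24.4 pos [0.4941 0.1742 0.0347] rpy [3.1385e+00 1.4000e-03 1.4983e+00] gap 0.0191 F [-0.7 -4.9  5.7] q [ 0.2   0.02  2.   -0.    1.12  0.27]
travel [ 0.034 -0.009  0.001] rot [0.002  0.0009 0.0008]
```

drive_tool(travel=[[0.007,0,0],[0.014,0,0],[0.02,0,0],[0.02,0,0]], rotation=[[0,0,0],[0,0,0],[0,0,0],[0,0,0]], grip=[1,1,1,1])

```text
time_s: 24.8
ee_pos: [0.4942, 0.1771, 0.0346]
tool_rot: [3.139, 0.002, 1.498]
wrist_force: [-0.7, -5.6, 6.0]
finger_gap: 0.0186
grasp_force: 60.2
```

drive_tool(travel=[[0.007,0,0],[0.013,0,0],[0.013,0,0]], rotation=[[0,0,0],[0,0,0],[0,0,0]], grip=[1,1,1])

```text
time_s: 25.1
ee_pos: [0.4944, 0.1785, 0.0347]
tool_rot: [3.139, 0.003, 1.498]
wrist_force: [-0.4, -7.6, 6.8]
finger_gap: 0.0189
grasp_force: 60.3
```

drive_tool(travel=[[0.005,0,0],[0.01,0,0],[0.01,0,0],[0.01,0,0]], rotation=[[0,0,0],[0,0,0],[0,0,0],[0,0,0]], grip=[1,1,1,1])

```text
time_s: 25.5
ee_pos: [0.4944, 0.1786, 0.0347]
tool_rot: [3.139, 0.006, 1.499]
wrist_force: [-1.9, -13.5, 8.5]
finger_gap: 0.0188
grasp_force: 60.4
```

```bash
python3 go.py .4944 .1793 .0346 1.497
python3 - <<'E'
from h import *
from plant import bot
f=bot.grab_frame('top'); g=bot.grab_frame('side')
C=np.zeros((400,800,3),np.uint8)
C[:,:400]=crop(f,130,230,175,275,4); C[:,400:]=crop(g,220,320,230,330,4)
cv2.imwrite('pics/c8.png',C); pickle.dump(f,open('top7.pkl','wb')); pickle.dump(g,open('side7.pkl','wb'))
E
```

```text
t 25.5 pos [0.4944 0.1786 0.0347] rpy [3.139  0.0058 1.4989] gap 0.0188 F [ -1.9 -13.5   8.5] q [ 0.21  0.03  1.99 -0.01  1.12  0.28]
travel [ 0.005 -0.001  0.   ] rot [0.0016 0.0037 0.0012]
```

View pics/c8.png

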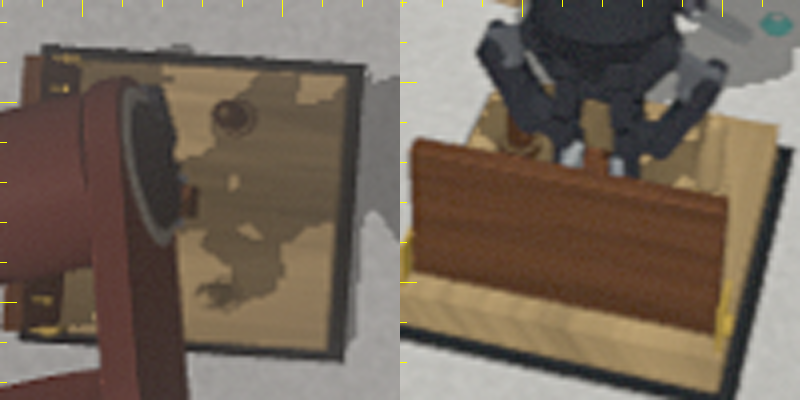

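Run:
```python
from h import *
f=pickle.load(open('top7.pkl','rb'));g=pickle.load(open('side7.pkl','rb'))
for yaw in(1.497,):
  M=R.from_euler('z',yaw).as_matrix(); o=np.array([.4904,.1424,.003])-M@[-.03,0,0]
  for lean in(-3,-1.5,0,1.5,3,6):
    L=R.from_euler('y',-lean,degrees=True).as_matrix()
    P=[M@(L@np.array(q)+[.076,0,.028])+o for q in([.006,-.08,.078],[.006,.08,.078],[-.006,-.08,.078],[-.006,.08,.078])]
    print(lean,'top',((proj(f,P)-[130,175]+.5)*4).round(0).tolist(),'side',((proj(g,P)-[220,230]+.5)*4+[400,0]).round(0).tolist())
# contrast across the board's top edge in top view, rows near its upper end
for y in(189,190,191): print(y,f['img'][y,130:152].sum(1).tolist())
```

```text
-3 top [[17.0, 53.0], [-9.0, 330.0], [37.0, 54.0], [11.0, 331.0]] side [[406.0, 156.0], [726.0, 221.0], [415.0, 140.0], [731.0, 203.0]]
-1.5 top [[20.0, 53.0], [-6.0, 330.0], [40.0, 54.0], [15.0, 332.0]] side [[408.0, 153.0], [727.0, 218.0], [416.0, 138.0], [732.0, 201.0]]
0 top [[23.0, 53.0], [-2.0, 330.0], [44.0, 54.0], [18.0, 332.0]] side [[409.0, 150.0], [728.0, 215.0], [417.0, 135.0], [733.0, 198.0]]
1.5 top [[27.0, 53.0], [1.0, 331.0], [47.0, 55.0], [22.0, 332.0]] side [[410.0, 147.0], [729.0, 212.0], [419.0, 133.0], [734.0, 196.0]]
3 top [[30.0, 53.0], [5.0, 331.0], [51.0, 55.0], [25.0, 332.0]] side [[412.0, 145.0], [730.0, 209.0], [420.0, 131.0], [734.0, 193.0]]
6 top [[37.0, 54.0], [11.0, 331.0], [58.0, 55.0], [33.0, 333.0]] side [[415.0, 140.0], [731.0, 203.0], [423.0, 127.0], [736.0, 189.0]]
189 [358, 360, 356, 343, 339, 289, 132, 91, 97, 103, 106, 78, 74, 139, 150, 154, 200, 176, 165, 158, 97, 84]
190 [341, 348, 343, 339, 339, 299, 146, 100, 108, 106, 101, 80, 81, 76, 101, 95, 153, 135, 134, 137, 119, 111]
191 [349, 354, 348, 341, 345, 289, 143, 104, 107, 110, 93, 78, 76, 80, 79, 70, 71, 82, 77, 111, 125, 131]
```

drive_tool(travel=[[0.001,0,0.002],[0.001,0,0.002],[0.001,0,0.002],[0.001,0,0.002],[0.001,0,0.002],[0.001,0,0.002],[0.001,0,0.002],[0.001,0,0.002]], rotation=[[0,0,0],[0,0,0],[0,0,0],[0,0,0],[0,0,0],[0,0,0],[0,0,0],[0,0,0]], grip=[1,1,1,1,1,1,1,1])

```text
time_s: 26.4
ee_pos: [0.4945, 0.1786, 0.0347]
tool_rot: [3.139, 0.006, 1.499]
wrist_force: [-2.3, -14.9, 10.6]
finger_gap: 0.0188
grasp_force: 60.7
```

Run:
```python
from h import *
from plant import bot
s=bot.get_state(); print(s['ee_pos'],s['tool_rot'],s['wrist_force'],s['ft_torque'],s['grasp_force'],np.abs(s['qd']).max())
g=bot.grab_frame('side'); f=bot.grab_frame('top')
C=np.zeros((520,800,3),np.uint8)
C[:,:400]=crop(f,130,180,180,245,8); C[:,400:]=crop(g,237,287,225,290,8)
cv2.imwrite('pics/c9.png',C)
```

```text
[0.49446365 0.17857996 0.03467945] [3.13914482 0.0061028  1.49883752] [ -2.26467588 -14.86003788  10.59600341] [-1.92840273  0.42106888  0.11306913] 60.720165967941284 0.0007320441714574907
```

View pics/c9.png

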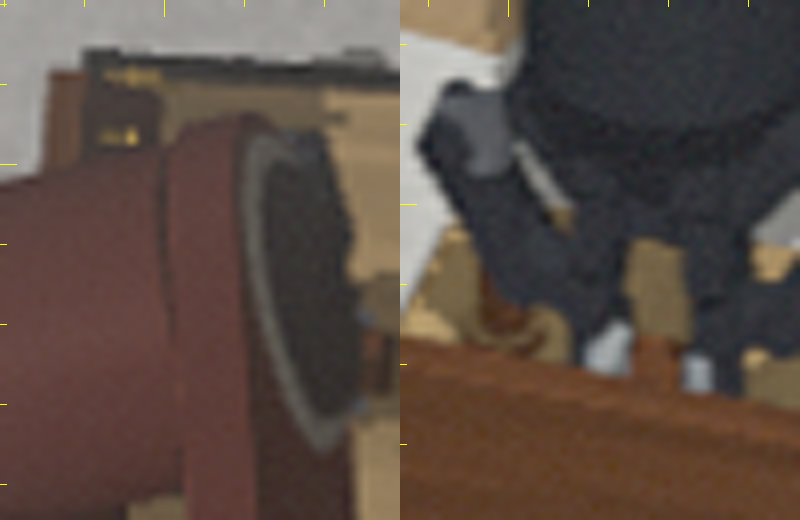

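```bash
python3 -c "
from plant import bot
print(bot.close_job())"
```

```text
the job is handed in; nothing more can be done
None
```

I handed the job in at 26.4 s on the robot's clock: both pegs seated fully in the base board, and the square gripped and pressed into the corner with the back board within about 1° of upright by the camera. The simulator gave no verdict, so I can't confirm that it passed.

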